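# Try the lid of the tool chest, free its catch if it holds, and hold the lid up

## Robot

A 7-joint arm with a two-finger parallel gripper is mounted at the origin on the work surface; the furniture and walls round the work are solid. World frame = base frame: x ahead of the robot, y to its left, z up, the work surface at z = 0. Lengths are in m, angles in rad, forces in N, time in s.
With the tool pointing down it reaches from about 0.4 to 0.875 m from the base axis. Payload 19.3 kg.
Tool frame: the origin (TCP) lies midway between the tips of the shut fingers; the grasp point (between the pads) lies 19 mm behind it (ctrl.grasp_offset is the distance from the TCP to the grasp point, in m); y points along the fingers, z is the direction in which the jaws open and shut, and the axes are right-handed (so a half turn about y gives the same grasp; the last joint's range is limited). The gripper opens to 85 mm and grips with 20 to 120 N. Pads are 22 mm wide; open, the fingers measure 114 mm over their backs; the gripper's body (76 mm by 85 mm) begins 54 mm behind the grasp point. The pads swing forward as they close: fully open they stand 13 mm farther back than shut.
Start: joints at [1.234, 0.521, -0.036, 1.599, 0.021, 1.021, -0.113], TCP at [0.165, -0.603, 0.231] pointing down, gripper open.
Joint ranges: [-2.91, 2.91], [-0.3, 2.13], [-1.5, 1.42], [0.17, 2.43], [-1.26, 4.41], [0.16, 1.93], [-2.52, 2.52]. Speed limits (rad/s): [1.89, 1.89, 2.39, 2.39, 3.01, 3.01, 3.01].

## Interface

Orientations are given as a unit quaternion [x, y, z, w].
In Python, from station import read_state, viewer, workorder, ctrl gives the robot as it stands. The module is installed in compiled form; this text tells all that it offers.
- The arm moves only by the tool drive_tool, never from a script. Its argument "deltas" is one flat list of numbers, 5 for each row, row after row: the shift along the world's x, y, z in cm, then the turn about the world's z in rad, then the finger opening in cm, from 0 to 8.54. A call has 1 to 8 rows; each row shifts and turns the commanded pose from where the row before left it; what a row does not reach is not made up. A row lasts 1/12 s, in which the tool goes at most 41.7 mm and 7.16 degrees, less where a joint would pass 70% of its speed; a pose out of reach is approached as far as the arm can. A call with a gripper value outside its range is refused whole. The fingers move at their own pace and stop on an object; "squeeze" is the grip in N (left out, the last holds). Time passes only in rows, so rows that do not move let the fingers close. It gives the time, the measured TCP pose, the force and the opening at its end, in the units of the state.
- read_state(): the state, without advancing time (a new reading comes with each control period).
- viewer.get_image(name): name is "scene" or "side" or "wrist"; returns a dict with "frame" (480x640x3 uint8, red, green, blue), "fx", "fy", "cx", "cy" (pixels), "cam_to_world" (4x4, takes a point from camera to world coordinates); the wrist camera has in their place "T_tool_cam" (4x4, takes a point from camera to tool coordinates, whose origin is the TCP and whose axes are the tool frame's). Camera axes: x right, y down, z forward; pixel columns grow to the right and rows downward; lengths in m; the calibration is good to about 2 mm. A picture is of the moment at which its call begins: read the wrist's pose just before it. There is no depth.
- workorder.close_job(): hands the job in, once; it reports no verdict.
The state is a dict: "time": time; "qpos": joint angles; "qd": joint speeds; "joint_torque": joint torques, N m; "position": TCP position; "tcp_rot": TCP orientation; "wrist_force": force on the tool from outside, world axes, zero at the start; "ft_torque": the same for the moment, N m; "grip_width": finger opening in m.
Only numpy, scipy, OpenCV 4.12 (cv2) and the standard library are available. Lean on these libraries where they do the work, as an engineer would, in place of code of your own. Each camera call takes 0.05 s, during which the arm holds its last target. There are 200 camera calls.

## Task

Tug the lid of the wooden tool chest gently upward by its bar handle, to find out whether the hidden catch holds it, before you touch the release slide. If it is caught, draw the release slide on the deck beside the lid all the way away from the lid and leave it there; if it is not caught, leave the slide alone. Then lift the lid by its handle to about 50 degrees open and finish while still holding it there, without forcing the lid and without disturbing the mug, the timer, the tape or the bottle.

Things in the scene. Friction and masses are not known exactly. Their poses are not given: they have to be found in the camera images.
- chest: Fixed pale wooden chest, 190 mm (x) by 320 mm (y) by 110 mm high over its flat top. Origin: centre of its underside, on the table; its front faces -x (the robot), z up. The lid covers its left part, y = -49 to +159 mm; a fixed deck at the same height covers the right part, y = -160 to -51 mm. It stays where it is.
- lid (a joint): Lid angle, rad: 0 shut, grows as the front edge rises, stop at 1.5. The lid (0.4 kg) turns on a hinge along the chest's y at chest x = +90, z = 100 mm and falls shut when let go. Caught, it rises only about 0.04 rad (7 mm at the handle) and stops hard; free, it lifts with about 3 N at the handle. Nothing outside shows which; about half of the starts are caught.
- lid_handle (a point): Middle of the lid's steel bar handle: round, 12 mm thick, 90 mm long along the chest's y, a post at each end. Lid shut: chest x = -80, y = +55, z = 148.5 mm, 38 mm above the lid's flat top. It turns with the lid: 170 mm ahead of the hinge line and 48.5 mm above it in the lid's frame. Grip it from above; the bar can turn in the fingers.
- hinge_line (a point): Point on the lid's hinge line in line with the handle (chest x = +90 mm, y = +55 mm, z = 100 mm); fixed to the chest.
- release (a joint): Travel of the release slide in m: 0 at the start, 0.016 drawn fully away from the lid (toward the chest's -y). Drag about 2 N; it stays where it is left. At full travel it throws the catch off, if that was on, and the catch stays off; draw it with the lid let down, not while pulling the lid up.
- release_knob (a point): Centre of the top of the slide's dark upright knob: 16 mm (x) by 12 mm (y), 30 mm tall above its foot; its top is 142 mm above the table, the deck below it at 110.5 mm, the foot and two low guide strips up to 115 mm. At 0 the knob stands at chest x = -40 mm, y = -90 mm.
- catch: The fixed fittings of the catch: the guide strips on the deck and the pivoting catch hidden inside the chest. Origin and axes those of the chest; it tells nothing of whether the catch is on.
- mug: Green and white mug with a handle, 99 mm tall, a bystander; origin at the centre of its underside.
- timer: Round wind-up kitchen timer, 67 mm wide and 44 mm tall, a bystander; origin at the centre of its underside.
- tape: Roll of tape lying flat, 102 mm wide and 24 mm tall, a bystander; origin at the centre of its underside.
- bottle: White screw-cap bottle, 59 mm wide and 138 mm tall, a bystander; origin at the centre of its underside.

How it is judged:
On the way, in this order (a step that is already met when the one before it is completed fails the run):
1. the lid is tugged upward with the release slide untouched: it pulls on the catch with more than 3 N, or, not caught, it lifts past 0.08 rad (value of joint release below 0.004 m and (contact force between lid and catch above 3 N or value of joint lid above 0.08 rad)), for 0.05 s.
2. caught: the release slide, drawn away, pushes the catch off; not caught: the lid is lifted past 0.3 rad with the slide left alone (within 5 mm) ((contact force between release and catch above 0.15 N or (value of joint lid above 0.3 rad and value of joint release below 0.005 m))), for 0.02 s.
At the end, for the whole second after the job is handed in: The lid is still and 0.70 to 1.05 rad (40 to 60 degrees) open, held up by the fingers (more than 0.5 N); the release slide is either untouched (within 5 mm) or drawn away (more than 12 mm) (value of joint lid between 0.7 and 1.05 rad and velocity of joint lid between -0.05 and 0.05 rad/s and contact force between the fingers and lid above 0.5 N and (value of joint release below 0.005 m or value of joint release above 0.012 m)); the arm keeps its last pose, push and grip.
It fails at once if the lid is forced against the catch (more than 60 N) (contact force between lid and catch above 60 N).
It fails at once if the mug, timer, tape or bottle is moved more than 20 mm (distance of any of mug, timer, tape, bottle from where it was at the start of the episode above 0.02 m).
It also fails if it takes over 48 s, if anything falls off the work surface, if the arm or the gripper's body presses on something with over 40 N, if the wrist force passes 120 N, or if a joint passes its speed limit or range.

## Working session

There is one attempt and no reset: what is moved stays moved. The work goes in short steps, Python scripts to look and compute and a tool call to move; the robot and the scene stay as the last step left them, time stands still between calls to the robot, and variables do not carry over. Pictures are saved under pics/ and viewed, about 8 in all and at most 12, crops included, and the job is handed in when it is done.

Besides the shell and the picture viewer there is one more tool, called after "Emit:" as name(argument=value, ...), one argument or row to a line, values as JSON. drive_tool: Moves the arm, as the interface text tells. Its arguments: {"type":"object","properties":{"deltas":{"type":"array"},"squeeze":{"type":"number"}},"required":["deltas"]}

```bash
mkdir -p pics; cat > h.py <<'E'
from station import read_state, viewer, workorder, ctrl
import numpy as np, cv2
def snap(n,f=None):
    s=read_state(); d=viewer.get_image(n)
    if f: cv2.imwrite('pics/'+f,d['frame'][:,:,::-1])
    return s,d
def ray(d,u,v,z):
    T=np.array(d['cam_to_world']); r=T[:3,:3]@[(u-d['cx'])/d['fx'],(v-d['cy'])/d['fy'],1]
    return T[:3,3]+r*(z-T[2,3])/r[2]
def proj(d,p):
    T=np.array(d['cam_to_world']); c=T[:3,:3].T@(np.array(p)-T[:3,3])
    return d['fx']*c[0]/c[2]+d['cx'],d['fy']*c[1]/c[2]+d['cy']
E
python3 - <<'E'
from h import *
s,_=snap('scene','a.png')[0],0
for n in('scene','side'):
    s,d=snap(n,n+'.png'); print(n,d['fx'],np.round(d['cam_to_world'],3).tolist())
print(s['position'],s['tcp_rot'],s['wrist_force'],s['grip_width'],ctrl.grasp_offset,s['time'])
E
```

```text
scene 559.7886155078273 [[-0.718, -0.322, 0.617, -0.255], [-0.696, 0.311, -0.647, 0.816], [0.017, -0.894, -0.448, 0.732], [0.0, 0.0, 0.0, 1.0]]
side 489.3679240189372 [[-0.641, 0.619, -0.454, 1.198], [0.768, 0.505, -0.395, 0.523], [-0.015, -0.601, -0.799, 1.223], [0.0, 0.0, 0.0, 1.0]]
[ 0.16467684 -0.60261999  0.23081893] [-0.09412116  0.70116164 -0.70048708  0.0939756 ] [-0.06745858  0.43737301 -0.51779082] 0.0853855227958952 0.0187 0.1
```

View pics/scene.png

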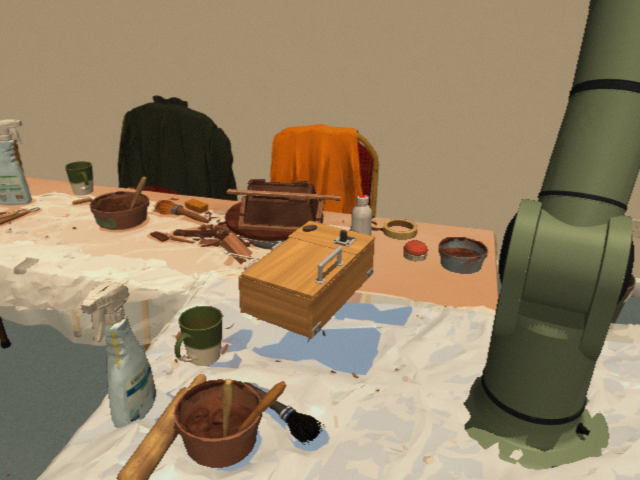

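View pics/side.png

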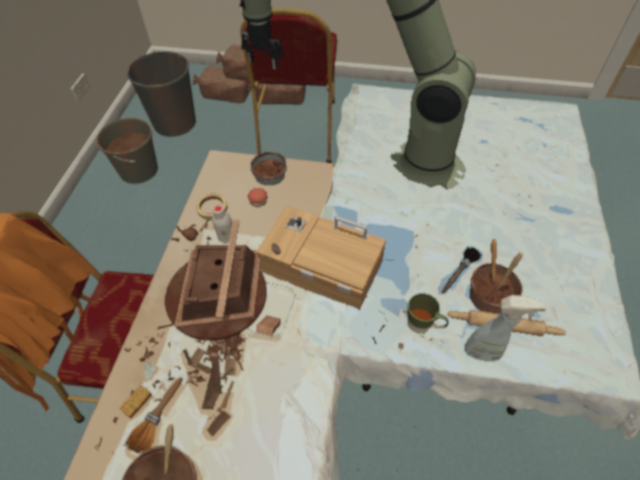

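Scene view: the chest sits around (308,275), with its handle at (330,262) and knob at (343,237). In the side view, the chest is around (322,255), the handle at (351,228) and the knob at (297,222). I'll enlarge both to pick corners.

```bash
python3 - <<'E'
import cv2,numpy as np
a=cv2.imread('pics/scene.png')[210:345,230:390]; b=cv2.imread('pics/side.png')[190:315,245:400]
a=cv2.resize(a,(800,675),interpolation=2)[:,:]; b=cv2.resize(b,(775,625),interpolation=2)
cv2.imwrite('pics/c1.png',cv2.resize(a,(704,594))); cv2.imwrite('pics/c2.png',cv2.resize(b,(713,575)))
E
```

```text
(no output)
```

View pics/c1.png

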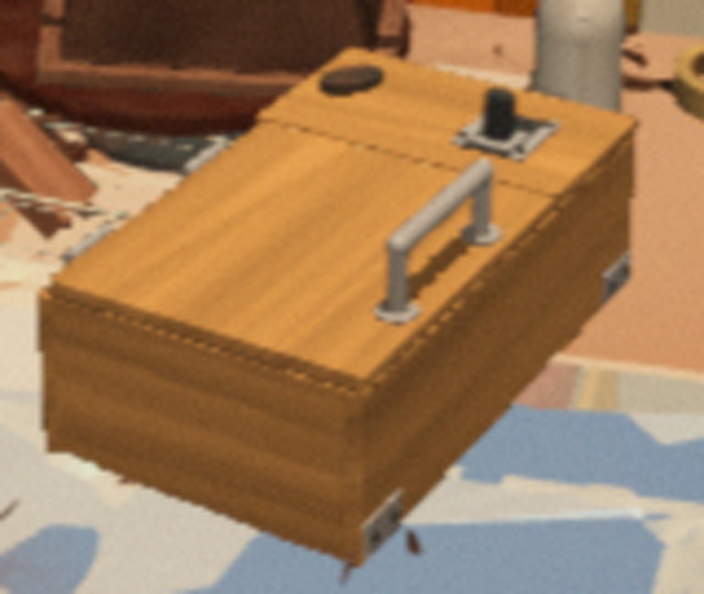

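View pics/c2.png

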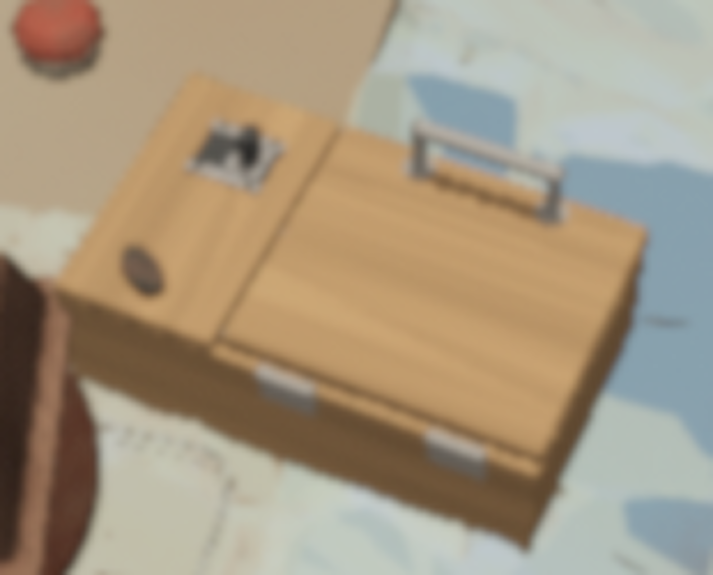

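```bash
cat > fit.py <<'E'
from h import *
from scipy.optimize import least_squares
D={n:snap(n)[1] for n in('scene','side')}
def px(n,u,v): return (230+u/4.4,210+v/4.4) if n=='scene' else (245+u/4.6,190+v/4.6)
O=[('scene',(-95,-160,110),635,122),('scene',(-95,159,110),362,385),('scene',(95,-160,110),352,47),('scene',(-95,160,0),360,563),
('scene',(-80,98,148.5),398,243),('scene',(-80,12,148.5),487,165),('scene',(-40,-90,142),500,92),
('side',(-95,-160,110),197,75),('side',(-95,159,110),648,232),('side',(95,-160,110),60,290),('side',(95,160,0),528,548),
('side',(-80,98,148.5),560,173),('side',(-80,12,148.5),418,127),('side',(-40,-90,142),250,130)]
def w(p,q): c,s=np.cos(p[2]),np.sin(p[2]); q=np.array(q)/1000; return np.array([p[0]+c*q[0]-s*q[1],p[1]+s*q[0]+c*q[1],q[2]])
f=lambda p:np.array([np.subtract(proj(D[n],w(p,q)),px(n,u,v)) for n,q,u,v in O]).ravel()
r=least_squares(f,[.6,-.1,0],loss='soft_l1'); p=r.x
print(p); print(np.round(f(p).reshape(-1,2),1).tolist())
for n,q in dict(handle=(-80,55,148.5),hinge=(90,55,100),knob=(-40,-90,142)).items(): print(n,w(p,q))
for n,u,v in(('scene',415,250),('side',257,197)): print('timer',ray(D[n],u,v,.02))
for n,u,v in(('scene',361,200),('side',219,211)): print('bottle cap',ray(D[n],u,v,.138))
E
python3 fit.py
```

```text
[ 0.56061068 -0.011037    0.26647565]
[[0.6, -0.6], [0.1, -1.0], [-0.9, 0.1], [-0.3, 2.2], [0.1, 0.6], [-1.7, 2.1], [-0.4, 0.3], [-1.1, -1.6], [0.5, -1.8], [-1.6, -1.9], [0.3, 2.0], [-1.4, -0.4], [1.3, 0.1], [-0.2, -0.4]]
handle [0.46895096 0.02095512 0.1485    ]
hinge [0.6329508  0.06572175 0.1       ]
knob [ 0.54572246 -0.10839377  0.142     ]
timer [ 0.49466931 -0.3532543   0.02      ]
timer [ 0.49237494 -0.3476249   0.02      ]
bottle cap [ 0.64908967 -0.29720285  0.138     ]
bottle cap [ 0.67181345 -0.31032871  0.138     ]
```

Emit:
drive_tool(
  deltas=[2.5,2,0,0.0655,8.5,2.5,2,0,0.0655,8.5,2.5,2,0,0.0655,8.5,2.5,2,0,0.0655,8.5,2.5,2,0,0.0655,8.5,2.5,2,0,0.0655,8.5,2.5,2,0,0.0655,8.5,2.5,2,0,0.0655,8.5],
)

```text
time: 0.92
position: [0.3658, -0.4418, 0.2314]
tcp_rot: [0.273, -0.652, 0.652, -0.273]
wrist_force: [0.2, -0.7, -0.3]
grip_width: 0.0856
```

Emit:
drive_tool(
  deltas=[1,2.9,0,0.0655,8.5,1,2.9,0,0.0655,8.5,1,2.9,0,0.0655,8.5,1,2.9,0,0.0655,8.5,1,2.9,0,0.0655,8.5,1,2.9,0,0.0655,8.5,1,2.9,0,0.0655,8.5,1,2.9,0,0.0655,8.5],
)

```text
time: 1.58
position: [0.445, -0.2095, 0.2314]
tcp_rot: [0.433, -0.559, 0.559, -0.433]
wrist_force: [0.5, -0.8, -0.1]
grip_width: 0.0849
```

Emit:
drive_tool(
  deltas=[0.3,2.9,0,0.0655,8.5,0.3,2.9,0,0.0655,8.5,0.3,2.9,0,0.0655,8.5,0.3,2.9,0,0.0655,8.5,0.3,2.9,0,0.0655,8.5,0.3,2.9,0,0.0655,8.5,0.3,2.9,0,0.0655,8.5,0.3,2.9,0,0.0655,8.5],
)

```text
time: 2.25
position: [0.4687, 0.0224, 0.2314]
tcp_rot: [-0.563, 0.428, -0.428, 0.563]
wrist_force: [0.5, -0.9, -0.4]
grip_width: 0.085
```

```bash
cat > wr.py <<'E'
import sys
from h import *
from scipy.spatial.transform import Rotation as R
def wrist(f=None):
    s,d=snap('wrist',f); T=np.eye(4); T[:3,:3]=R.from_quat(s['tcp_rot']).as_matrix(); T[:3,3]=s['position']
    d['cam_to_world']=T@np.array(d['T_tool_cam']); return s,d
if __name__=='__main__':
    s,d=wrist(sys.argv[1]); M=R.from_quat(s['tcp_rot']).as_matrix()
    print(s['time'],s['position'],'jaw',np.round(M[:,2],3),'fing',np.round(M[:,1],3),np.round(s['qpos'],2),s['wrist_force'])
    for p in([.469,.021,.1485],[.5457,-.1084,.142]): print(proj(d,p))
E
python3 wr.py w1.png
```

```text
2.25 [0.46870091 0.02243166 0.23144307] jaw [0.964 0.268 0.   ] fing [ 0. -0. -1.] [ 0.34  0.33 -0.63  1.97  0.24  0.92 -0.14] [ 0.50940155 -0.91213103 -0.42643929]
(np.float64(322.474457861158), np.float64(249.92186144520784))
(np.float64(374.7538612413709), np.float64(431.18296494515846))
```

View pics/w1.png

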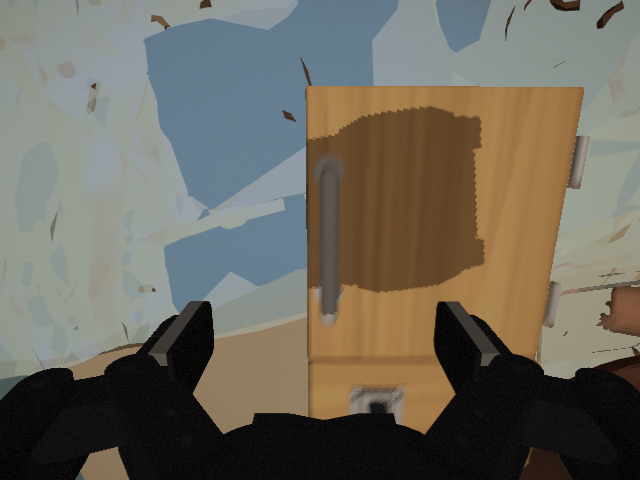

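The wrist view shows the bar running from (329,165) to (328,322), and the dark knob at about (378,408). The bar lines up with the chest edges, and the jaws straddle it.

```bash
python3 - <<'E'
from wr import *
s,d=wrist('w1b.png')
for u,v,z in((329,165,.1545),(328,322,.1545),(329,243,.1545),(307,86,.11),(583,86,.11),(378,408,.142),(378,408,.115)): print(u,v,ray(d,u,v,z))
im=d['frame'].astype(int); m=(im.max(2)<70)[380:435,340:415]; 
for r in m[::3]: print(''.join('#' if x else '.' for x in r))
E
```

```text
329 165 [0.45844469 0.07890914 0.1545    ]
328 322 [ 0.48608707 -0.01763137  0.1545    ]
329 243 [0.47164533 0.03390942 0.1545    ]
307 86 [0.4318606  0.12061875 0.11      ]
583 86 [0.60600264 0.17097993 0.11      ]
378 408 [ 0.54337261 -0.08134944  0.142     ]
378 408 [ 0.55415642 -0.10176561  0.115     ]
...........................................................................
...........................................................................
...........................................................................
...........................................................................
...........................................................................
...........................................................................
.............##################################............................
.............#################################.............................
......####...#.....................................##......................
......####...#...................................#####.....................
.............#........################.....................................
............##.....##################################......................
..####################################################.....................
#######################################################....................
########################################################...................
##############################################################.............
#######################################################################....
###########################################################################
###########################################################################
```

Emit:
drive_tool(
  deltas=[0.3,0.5,-2,0,8.5,0,0,-2,0,8.5,0,0,-2,0,8.5,0,0,-2,0,8.5,0,0,-1.5,0,8.5,0,0,-0.6,0,8.5,0,0,0,0,8.5],
  squeeze=40,
)

```text
time: 2.93
position: [0.4711, 0.0259, 0.1293]
tcp_rot: [0.563, -0.429, 0.428, -0.562]
wrist_force: [0.2, -0.4, 0.3]
grip_width: 0.0848
```

Emit:
drive_tool(
  deltas=[0,0,0,0,6,0,0,0,0,4,0,0,0,0,3,0,0,0,0,2.4,0,0,0,0,2.0,0,0,0,0,2.0],
)

```text
time: 3.43
position: [0.4719, 0.0261, 0.1306]
tcp_rot: [-0.562, 0.429, -0.429, 0.562]
wrist_force: [-0.1, 0.7, -0.2]
grip_width: 0.02
```

Closed to 20 mm with no contact force, so the bar should be between the pads. I'll close fully now.

Emit:
drive_tool(
  deltas=[0,0,0,0,1.6,0,0,0,0,1.2,0,0,0,0,0.8,0,0,0,0,0.8,0,0,0,0,0.8],
)

```text
time: 3.85
position: [0.4703, 0.0256, 0.1301]
tcp_rot: [0.563, -0.429, 0.428, -0.561]
wrist_force: [-10.5, -3.1, 8.8]
grip_width: 0.0101
```

```bash
python3 wr.py w2.png
```

```text
3.85 [0.47027969 0.02560444 0.13010552] jaw [ 0.964  0.265 -0.003] fing [-0.003 -0.001 -1.   ] [ 0.25  0.48 -0.55  2.06  0.39  0.7  -0.29] [-10.52147449  -3.10500982   8.77256311]
(np.float64(315.1132632240657), np.float64(338.25682832598756))
(np.float64(397.3315707316888), np.float64(591.5550201085678))
```

View pics/w2.png

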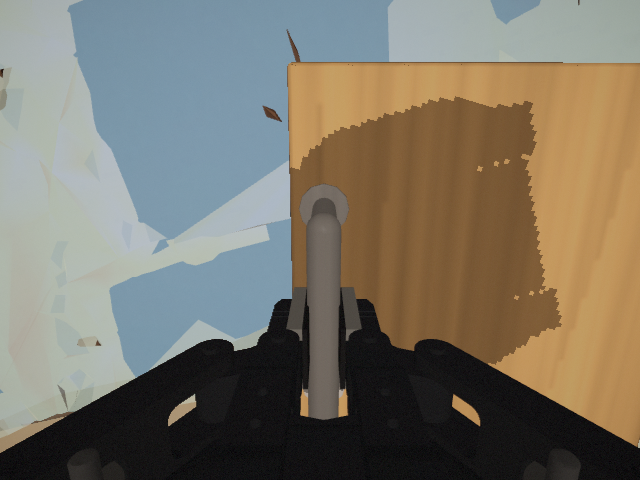

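The bar at (322,320) is gripped between both pads. Next I'll relieve the sideways offset, then tug gently.

Emit:
drive_tool(
  deltas=[-0.15,-0.04,0.1,0,0.8,0,0,0.1,0,0.8,0,0,0.1,0,0.8,0,0,0.1,0,0.8,0,0,0,0,0.8],
)

```text
time: 4.32
position: [0.4714, 0.0259, 0.1347]
tcp_rot: [-0.562, 0.428, -0.429, 0.563]
wrist_force: [7.2, 1.0, -5.6]
grip_width: 0.0107
```

Emit:
drive_tool(
  deltas=[0,0,0.1,0,0.8,0,0,0.1,0,0.8,0,0,0.1,0,0.8,0,0,0,0,0.8],
)

```text
time: 4.65
position: [0.4722, 0.0262, 0.1375]
tcp_rot: [-0.561, 0.428, -0.429, 0.564]
wrist_force: [14.2, 2.0, -16.4]
grip_width: 0.0103
```

Emit:
drive_tool(
  deltas=[0.2,0.05,0,0,0.8,0,0,0.1,0,0.8,0,0,0,0,0.8],
)

```text
time: 4.9
position: [0.4723, 0.0262, 0.1379]
tcp_rot: [-0.562, 0.429, -0.429, 0.562]
wrist_force: [7.5, 0.5, -21.2]
grip_width: 0.0106
```

Emit:
drive_tool(
  deltas=[0,0,0.1,0,0.8,0,0,0,0,0.8],
)

```text
time: 5.07
position: [0.4723, 0.0262, 0.1385]
tcp_rot: [-0.562, 0.429, -0.428, 0.563]
wrist_force: [12.6, 1.6, -33.8]
grip_width: 0.0105
```

The lid stopped hard after about 7–8 mm of rise, and the force climbed to about 34 N. It's caught. I'll lower it, release the bar and raise the gripper.

Emit:
drive_tool(
  deltas=[0,0,-0.3,0,0.8,-0.1,0,-0.3,0,0.8,0,0,-0.3,0,0.8,0,0,0,0,0.8,0,0,0,0,4,0,0,0,0,7,0,0,0,0,8.5,0,0,0,0,8.5],
)

```text
time: 5.73
position: [0.4715, 0.0263, 0.1304]
tcp_rot: [-0.562, 0.429, -0.429, 0.562]
wrist_force: [-0.6, -0.1, 0.7]
grip_width: 0.0584
```

Emit:
drive_tool(
  deltas=[0,0,2,0,8.5,0,0,3,0,8.5,0,0,3,0,8.5,1,-2,2,0,8.5,1,-2,0,0,8.5,1,-2,0,0,8.5,1,-1,0,0,8.5],
)

```text
time: 6.32
position: [0.5118, -0.0464, 0.2307]
tcp_rot: [0.562, -0.429, 0.43, -0.562]
wrist_force: [-0.3, -0.5, -1.2]
grip_width: 0.0849
```

Emit:
drive_tool(
  deltas=[1,-1.6,0,0,8.5,1,-1.6,0,0,8.5,0.5,0,0,0,8.5,0,0,0,0,8.5],
)

```text
time: 6.65
position: [0.5369, -0.0762, 0.23]
tcp_rot: [-0.562, 0.429, -0.429, 0.562]
wrist_force: [-1.0, 1.4, -0.1]
grip_width: 0.0852
```

```bash
python3 wr.py w3.png
```

```text
6.65 [ 0.53693523 -0.07622663  0.23004781] jaw [0.965 0.264 0.   ] fing [ 0.  0. -1.] [ 0.46  0.44 -0.57  1.8   0.28  0.98  0.04] [-1.01809335  1.39341487 -0.09123371]
(np.float64(249.11009342800884), np.float64(52.22143383885319))
(np.float64(322.6396029458408), np.float64(293.33901888194964))
```

View pics/w3.png

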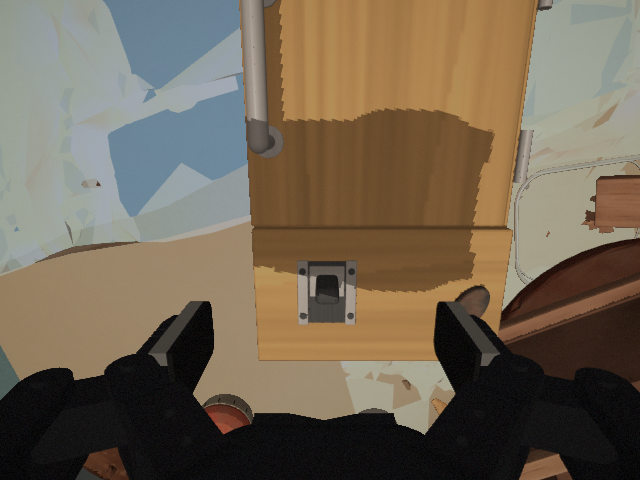

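The knob top is at about (326,290), 3–4 px right of the prediction, or roughly 2.5 mm along chest x. I'll grip it across chest x.

Emit:
drive_tool(
  deltas=[1.1,-3.1,0,0,8.5,0,0,-2.5,0,8.5,0,0,-2.5,0,8.5,0,0,-2.5,0,8.5,0,0,-2.2,0,6,0,0,-1.2,0,4,0,0,0,0,3,0,0,0,0,2.4],
)

```text
time: 7.37
position: [0.5473, -0.1062, 0.1218]
tcp_rot: [-0.562, 0.429, -0.428, 0.563]
wrist_force: [0.1, 1.0, -0.0]
grip_width: 0.0381
```

Emit:
drive_tool(
  deltas=[0,0,0,0,2.2,0,0,0,0,1.7,0,0,0,0,1.2,0,0,0,0,1.2,0,0,0,0,1.2],
)

```text
time: 7.78
position: [0.5478, -0.1069, 0.1227]
tcp_rot: [-0.562, 0.428, -0.429, 0.562]
wrist_force: [-2.1, 0.0, 8.6]
grip_width: 0.0148
```

Emit:
drive_tool(
  deltas=[0.06,-0.21,0,0,1.2,0.06,-0.21,0,0,1.2,0.06,-0.21,0,0,1.2,0.06,-0.21,0,0,1.2,0.06,-0.21,0,0,1.2,0.06,-0.21,0,0,1.2,0.06,-0.21,0,0,1.2,0.04,-0.15,0,0,1.2],
)

```text
time: 8.45
position: [0.5521, -0.1225, 0.1227]
tcp_rot: [-0.562, 0.429, -0.429, 0.563]
wrist_force: [-8.0, 10.6, 15.2]
grip_width: 0.015
```

Emit:
drive_tool(
  deltas=[0,0,0,0,1.2,0.03,-0.1,0,0,1.2,0,0,0,0,1.2],
)

```text
time: 8.7
position: [0.5521, -0.1225, 0.1227]
tcp_rot: [-0.562, 0.429, -0.428, 0.563]
wrist_force: [-8.1, 10.1, 14.6]
grip_width: 0.0149
```

The slide stopped after 16.2 mm of travel at about 10 N, its end stop. Next: release it and go back over the handle.

Emit:
drive_tool(
  deltas=[0,0,0,0,3,0,0,0,0,6,0,0,0,0,8.5,0,0,2,0,8.5,0,0,3,0,8.5,0,0,3,0,8.5,0,0,2,0,8.5],
)

```text
time: 9.28
position: [0.5527, -0.1241, 0.2241]
tcp_rot: [-0.562, 0.428, -0.429, 0.563]
wrist_force: [0.1, -1.0, 1.2]
grip_width: 0.0851
```

Emit:
drive_tool(
  deltas=[-1.6,3,0,0,8.5,-1.6,3,0,0,8.5,-1.6,3,0,0,8.5,-1.6,3,0,0,8.5,-1.6,2.8,0,0,8.5,0,0,0,0,8.5],
)

```text
time: 9.78
position: [0.4699, 0.0287, 0.222]
tcp_rot: [-0.563, 0.427, -0.427, 0.564]
wrist_force: [1.2, 1.5, 0.6]
grip_width: 0.0851
```

```bash
python3 wr.py w4.png; python3 - <<'E'
from h import *
s,d=snap('scene')
cv2.imwrite('pics/c4.png',cv2.resize(d['frame'][190:345,230:440,::-1],None,fx=3.6,fy=3.6))
E
```

```text
9.7833 [0.4699005  0.02870402 0.22197126] jaw [0.963 0.27  0.001] fing [ 0.     0.001 -1.   ] [ 0.33  0.34 -0.64  1.98  0.26  0.9  -0.17] [1.1974668  1.45051702 0.62194174]
(np.float64(317.71584053729185), np.float64(263.6030225808922))
(np.float64(371.71017115558607), np.float64(447.7265472495406))
```

View pics/c4.png

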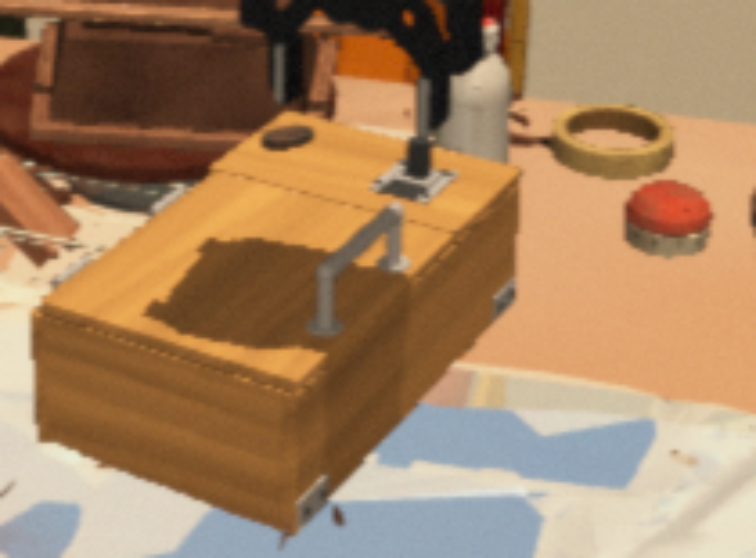

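The knob at (420,155) now stands at the far end of its guide, and the bystanders look undisturbed. I'll descend and grip the bar again.

Emit:
drive_tool(
  deltas=[0,-0.1,-2,0,8.5,0,0,-2,0,8.5,0,0,-2,0,8.5,0,0,-2,0,8.5,0,0,-1.1,0,6,0,0,0,0,4,0,0,0,0,2.5,0,0,0,0,2],
)

```text
time: 10.55
position: [0.4728, 0.0228, 0.1312]
tcp_rot: [-0.562, 0.429, -0.429, 0.562]
wrist_force: [-0.2, 0.2, 0.3]
grip_width: 0.0382
```

Emit:
drive_tool(
  deltas=[0,0,0,0,1.6,0,0,0,0,1.2,0,0,0,0,0.8,0,0,0,0,0.8,0,0,0,0,0.8,0,0,0,0,0.8],
)

```text
time: 11.05
position: [0.4712, 0.0224, 0.131]
tcp_rot: [0.563, -0.429, 0.429, -0.561]
wrist_force: [-11.7, -2.8, 15.5]
grip_width: 0.0105
```

Emit:
drive_tool(
  deltas=[-0.12,-0.03,-0.05,0,0.8,0.07,0.02,0.21,0,0.8,0.07,0.02,0.21,0,0.8,0.07,0.02,0.21,0,0.8,0.07,0.02,0.21,0,0.8,0.07,0.02,0.21,0,0.8,0,0,0,0,0.8],
)

```text
time: 11.63
position: [0.4739, 0.0232, 0.1405]
tcp_rot: [0.563, -0.429, 0.429, -0.562]
wrist_force: [-6.3, -3.3, -1.9]
grip_width: 0.0108
```

Now 9.5 mm up at only about 2 N, so the catch is off. I'll follow the arc.

Emit:
drive_tool(
  deltas=[0.07,0.02,0.21,0,0.8,0.07,0.02,0.21,0,0.8,0.07,0.02,0.21,0,0.8,0.176,0.048,0.403,0,0.8,0.176,0.048,0.403,0,0.8,0.176,0.048,0.403,0,0.8,0.176,0.048,0.403,0,0.8,0,0,0,0,0.8],
)

```text
time: 12.3
position: [0.4827, 0.0257, 0.1632]
tcp_rot: [0.563, -0.429, 0.429, -0.561]
wrist_force: [-9.6, -3.8, 2.1]
grip_width: 0.0101
```

Emit:
drive_tool(
  deltas=[0.215,0.059,0.383,0,0.8,0.215,0.059,0.383,0,0.8,0.215,0.059,0.383,0,0.8,0.215,0.059,0.383,0,0.8,0.251,0.068,0.358,0,0.8,0.251,0.068,0.358,0,0.8,0.251,0.068,0.358,0,0.8,0.251,0.068,0.358,0,0.8],
)

```text
time: 12.97
position: [0.4999, 0.0303, 0.1923]
tcp_rot: [0.564, -0.43, 0.428, -0.56]
wrist_force: [-18.7, -5.9, 10.7]
grip_width: 0.0104
```

Emit:
drive_tool(
  deltas=[-0.2,-0.05,0.1,0,0.8,0.282,0.077,0.33,0,0.8,0.282,0.077,0.33,0,0.8,0.282,0.077,0.33,0,0.8,0.282,0.077,0.33,0,0.8,0,0,0,0,0.8],
)

```text
time: 13.47
position: [0.5116, 0.0336, 0.2073]
tcp_rot: [0.563, -0.429, 0.429, -0.562]
wrist_force: [-7.8, -5.7, 5.4]
grip_width: 0.0102
```

Emit:
drive_tool(
  deltas=[0.316,0.086,0.298,0,0.8,0.316,0.086,0.298,0,0.8,0.316,0.086,0.298,0,0.8,0.316,0.086,0.298,0,0.8,0,0,0,0,0.8],
)

```text
time: 13.88
position: [0.5235, 0.0368, 0.2193]
tcp_rot: [0.563, -0.429, 0.429, -0.561]
wrist_force: [-15.6, -6.9, 14.9]
grip_width: 0.0105
```

Emit:
drive_tool(
  deltas=[-0.15,-0.03,0.15,0,0.8,0.33,0.09,0.27,0,0.8,0.33,0.09,0.27,0,0.8,0.33,0.09,0.27,0,0.8,0.33,0.09,0.27,0,0.8,0,0,0,0,0.8],
)

```text
time: 14.38
position: [0.5369, 0.0405, 0.2312]
tcp_rot: [-0.562, 0.429, -0.429, 0.562]
wrist_force: [4.1, -5.0, -7.9]
grip_width: 0.01
```

Emit:
drive_tool(
  deltas=[-0.1,-0.03,0.1,0,0.8,0.355,0.095,0.235,0,0.8,0.355,0.095,0.235,0,0.8,0.355,0.095,0.235,0,0.8,0.355,0.095,0.235,0,0.8,0,0,0,0,0.8],
)

```text
time: 14.88
position: [0.5503, 0.0443, 0.2411]
tcp_rot: [-0.562, 0.429, -0.429, 0.563]
wrist_force: [7.0, -2.1, -16.1]
grip_width: 0.0103
```

Emit:
drive_tool(
  deltas=[0.21,0.055,0.05,0,0.8,0.21,0.055,0.07,0,0.8,0.21,0.055,0.07,0,0.8,0.21,0.055,0.07,0,0.8,0,0,0,0,0.8,0,0,0,0,0.8,0,0,0,0,0.8,0,0,0,0,0.8],
)

```text
time: 15.55
position: [0.5577, 0.0463, 0.2446]
tcp_rot: [-0.562, 0.429, -0.429, 0.562]
wrist_force: [-3.5, -5.0, 6.3]
grip_width: 0.0103
```

Emit:
drive_tool(
  deltas=[0,0,0,0,0.8,0,0,0,0,0.8,0,0,0,0,0.8,0,0,0,0,0.8,0,0,0,0,0.8,0,0,0,0,0.8],
)

```text
time: 16.05
position: [0.5577, 0.0463, 0.2446]
tcp_rot: [-0.562, 0.429, -0.429, 0.562]
wrist_force: [-4.4, -4.1, 6.0]
grip_width: 0.0104
```

```bash
python3 - <<'E'
from h import *
s,d=snap('scene')
print(s['position'],s['wrist_force'],np.abs(s['qd']).max(),s['grip_width'])
p=np.array(s['position'])-[.471,.0225,.131]; X=p[:2]@[.9647,.2633]
print('lid',np.arctan2(.0485+p[2],.170-X)-np.arctan2(.0485,.17),np.hypot(.0485+p[2],.170-X))
cv2.imwrite('pics/c5.png',cv2.resize(d['frame'][150:345,200:450,::-1],None,fx=3,fy=3))
E
```

```text
[0.55770719 0.04630135 0.24459885] [-4.35704378 -4.14188246  5.96602872] 0.0020666914283530066 0.010351986207814804
lid 0.8340002267465219 0.18080352668021038
```

View pics/c5.png

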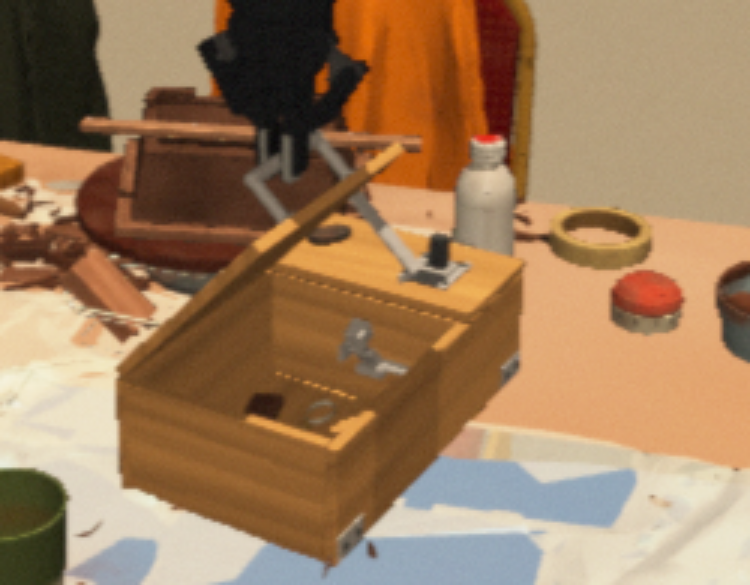

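The lid stands open with its handle in the fingers at (280,165). The knob at (438,250) is at the far end of its guide, and the bystanders are in place. Everything is still, so I'm handing in.

```bash
python3 -c "
from h import *
print(workorder.close_job()); s=read_state(); print(s['time'],s['position'],s['wrist_force'])"
```

```text
the job is handed in; nothing more can be done
None
the job is handed in; nothing more can be done
```

The lid was caught, so I drew the release slide and then lifted the lid. I handed the job in at about 16 s with the lid still held open; it gave no verdict.

- **Tug:** with the slide untouched, the lid stopped hard after about 7–8 mm at the handle. The pull reached about 34 N at the wrist, and I let it down again.
- **Slide:** I drew the knob 16.2 mm away from the lid, until it stopped at about 10 N, and left it there. The last picture shows it at the far end of its guide.
- **Lift:** on the second lift the lid passed the old stop with only about 2 N vertical force at the wrist, so the catch was off. I estimate it is now about 0.83 rad (48°) open, from the hand position.

**Last checks:** the arm was still, the bar was in the grip, and the mug, timer, tape and bottle looked unmoved in the scene views, though I did not measure them.

**Disagreements:**
- The grip read 10.3 mm on the 12 mm bar.
- The hand's distance from the hinge came out at 181 mm, against 177 mm expected.
- The wrist and scene cameras disagreed by up to about 10 mm on the handle position along the bar, and about 5 mm across it.
- While following the arc, sideways force on the wrist reached about 19 N, and I corrected for it.

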